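Touch-start test and reset of a vial mixer

TASK

Stand the blue-capped vial upright in the mixer's sprung rubber cup, push it down with the cup until the cup is fully depressed and keep it there for about a second, then let go so that the cup springs back up and the vial stays standing in it. Then take the red-handled reset pin out of its stand, put its steel shank down through the hole in the mixer's black guard collar, and push the orange button at the bottom fully down; the job finishes while you are still gripping the pin and holding the button down. Don't knock the blue vial over, and leave the yellow-capped vial, tape roll, petri dish and dark marker where they are.

Things in the scene. Friction and masses are not known exactly. Their poses are not given: they have to be found in the camera images.
- mixer: benchtop vial mixer, does not move; grey housing 112 (x) x 184 (y) x 36 mm high, front along its -x, carrying at its +y end a white head platform (100 x 96 mm, top 62 mm above the table) and at its -y end a round black guard collar (52 mm across, top 64 mm above the table). Origin: centre of the underside; z up. The cup's axis lies at (0, +45) mm and the collar's hole at (0, -55) mm in this frame
- cup_floor (a point): centre of the inner floor of the mixer's dark rubber cup, where the vial's underside comes to stand; moves with the cup; 76 mm above the table with the cup up. The cup is 20 mm deep inside, 30 mm bore flaring to 38 mm at the mouth (mouth 20 mm above this point, 46 mm across outside)
- mixer_cup (a joint): travel of the sprung cup in m: 0 = up, 0.006 = fully depressed (straight down). A spring pushes it up: it starts to move at 2.4 N and is fully down at 9.6 N; the vial's weight alone does not move it
- reset_hole (a point): centre of the mouth of the round vertical hole in the top of the black guard collar, level with the collar's top, 64 mm above the table; hole 14 mm across. The button's top lies 20 mm below this point when up
- reset_button (a joint): travel of the orange recessed button (11 mm across) in m: 0 = up, 0.005 = fully down (straight down). Springs up by itself; starts to move at 1.5 N and is fully down at 4 N
- reset_pin: loose reset pin, 100 mm long, 35 g: steel shank 6 mm thick from the tip to 45 mm, then a round red handle 14 mm thick from 45 to 100 mm. Origin: the tip of the shank (the lower end at the start); its z runs from the tip along the shank to the handle. It starts upright in the stand, its tip 5 mm above the table, the handle's shoulder resting on the stand's top, handle from 50 to 105 mm above the table
- pin_stand: fixed aluminium block 50 x 50 mm, 50 mm high, with a 9 mm hole straight down through its middle in which the reset pin stands (black foot 64 mm square). Origin: centre of the underside
- vial_blue: loose glass vial with a blue cap, 58 mm high, standing upright on the table; body 24 mm thick up to 46 mm, cap 26 mm thick from 46 to 58 mm; 25 g. Origin: centre of its underside, z up to the cap
- vial_yellow: the same kind of vial with a yellow cap, loose, to be left alone. Origin: centre of its underside
- tape: loose roll of brown tape lying flat, 89 mm across, 48 mm high, to be left alone. Origin: centre of its underside
- petri: loose petri dish 90 mm across, 15 mm high, to be left alone. Origin: centre of its underside
- marker: loose dark marker 135 mm long, 11 mm thick, lying flat, to be left alone. Origin: centre of its underside, its y along the barrel
Mind the look-alikes: they are no part of the job. What is shaped like the vial_blue but brown or green is not meant.

How it is judged:
By the outcome, as a careful person would: the job done as asked, in the order asked, and still so for the second after the job is handed in, while the arm keeps its last pose, push and grip.
It also fails if it takes over 58 s, if anything falls off the work surface, if the arm or the gripper's body presses on something with over 40 N, if the wrist force passes 120 N, or if a joint passes its speed limit or range.

ROBOT

A 6-joint arm with a two-finger parallel gripper is mounted at the origin on a cart in front of the work surface, level with it; the furniture and walls round the work are solid. World frame = base frame: x ahead of the robot, y to its left, z up, the work surface at z = 0. Lengths are in mm, angles in rad, forces in N, time in s.
With the tool pointing down it reaches from about 300 to 875 mm from the base axis. Payload 4.2 kg.
Tool frame: the origin (TCP) lies at the very end of the fingers, on their centre line; the grasp point (between the pads) lies 19 mm behind it (robot.grasp_offset is the distance from the TCP to the grasp point, in mm); z points along the fingers, y is the line along which they close (so a half turn about z gives the same grasp; the last joint's range is limited). The gripper opens to 85 mm and grips with 20 to 120 N. Pads are 22 mm wide; open, the fingers measure 114 mm over their backs; the gripper's body (76 mm by 85 mm) begins 54 mm behind the grasp point. The pads swing forward as they close: fully open they stand 13 mm farther back than shut.
Start: joints at [-1.132, 0.32, 1.565, -0, 1.257, -0.02], TCP at [254.657, -515.55, 231.338] pointing down, gripper open.
Joint ranges: [-3.11, 3.11], [-0.84, 2.01], [0.21, 2.61], [-1.34, 4.49], [0.05, 2.63], [-2.56, 2.56]. Speed limits (rad/s): [2.57, 2.57, 3.14, 3.14, 3.14, 3.14].

INTERFACE

Orientations are given as [roll, pitch, yaw] about the fixed x, y, z axes, in that order (R = Rz(yaw) Ry(pitch) Rx(roll)).
In Python, from bench import robot, optics gives the robot as it stands.
- The arm moves only by the tool play_rows, never from a script. Its argument "steps" is a list that holds one entry, the list of rows, each a list of 7 numbers: the turn, a rotation vector about the tool's x, y, z in rad, then the shift along the tool's x, y, z in mm, then the finger opening in mm, from 0 to 85.4. A call has 1 to 8 rows; each row shifts and turns the commanded pose from where the row before left it, along the tool's axes as they then stand; what a row does not reach is not made up. A row lasts 1/12 s, in which the tool goes at most 41.7 mm and 7.16 degrees, less where a joint would pass 70% of its speed; a pose out of reach is approached as far as the arm can. A call is refused whole if a number of a shift passes 41.7 or a number of a turn 0.125, either way. A call with a gripper value outside its range is refused whole. The fingers move at their own pace and stop on an object; the grip force is fixed at half the most. Time passes only in rows, so rows that do not move let the fingers close. It gives the time, the measured TCP pose, the force, the opening and the grip force at its end, in the units of the state.
- robot.read_state(): the state, without advancing time (a new reading comes with each control period).
- optics.capture(name): name is "scene" or "top" or "wrist"; returns a dict with "img" (420x560x3 uint8, red, green, blue), "camera_matrix" (3x3 intrinsics, pixels), "D" ([k1, k2, p1, p2, k3] as OpenCV has them; the pictures are not rectified), "eye" and "attitude" of the camera in the world; the wrist camera has in their place "tool_from_camera" (4x4, takes a point from camera to tool coordinates, whose origin is the TCP and whose axes are the flange's). Camera axes: x right, y down, z forward; pixel columns grow to the right and rows downward; lengths in mm; the calibration is good to about 2 mm. A picture is of the moment at which its call begins: read the wrist's pose just before it. There is no depth.
- robot.sign_off(): hands the job in; it is judged then, once.
The state is a dict: "t": time; "joints": joint angles; "joint_velocities": joint speeds; "effort": joint torques, N m; "tcp_pos": TCP position; "tool_rot": TCP orientation; "force": force on the tool from outside, world axes, zero at the start; "wrist_torque": the same for the moment, N m; "width": opening from 0.0 (shut) to 1.0 (fully open); "grip_force": force on a finger pad.
Only numpy, scipy, OpenCV 4.12 (cv2) and the standard library are available. Lean on these libraries where they do the work, as an engineer would, in place of code of your own. Each camera call takes 0.05 s, during which the arm holds its last target. There are 200 camera calls.

## Working session

There is one attempt and no reset: what is moved stays moved. The work goes in short steps, Python scripts to look and compute and a tool call to move; the robot and the scene stay as the last step left them, time stands still between calls to the robot, and variables do not carry over. Pictures are saved under pics/ and viewed, at most 10 in all, crops included, and the job is handed in when it is done.

Besides the shell and the picture viewer there is one more tool, called after "Call:" in YAML: its name, and indented under it one key for each argument. play_rows: Moves the arm, as the interface text tells. Its arguments: {"type":"object","properties":{"steps":{"type":"array"}},"required":["steps"]}

```bash
mkdir -p pics; ls; python3 - <<'E'
from bench import robot, optics
import cv2
print(robot.read_state())
for n in ("scene","top"):
    c=optics.capture(n); cv2.imwrite(f"pics/{n}0.png",c["img"][:,:,::-1])
    print(n,{k:c[k] for k in c if k!="img"})
c=optics.capture("wrist");print({k:c[k] for k in c if k!="img"})
E
```

```text
pics
{'t': 0.0, 'joints': array([-1.13202187e+00,  3.20275721e-01,  1.56567347e+00,  1.44863439e-05,
        1.25741729e+00, -1.99840011e-02]), 'joint_velocities': array([ 0.00084693,  0.00015923, -0.00066496,  0.0010874 , -0.00080893,
        0.00221164]), 'effort': array([ 3.06974849e-03, -4.15520239e+01, -2.34159762e+01,  3.14271738e-04,
        8.36236984e-03, -1.31349233e-05]), 'tcp_pos': array([ 254.43802747, -515.10326131,  230.49372228]), 'tool_rot': array([-3.13981946e+00, -4.92158969e-05,  4.58753932e-01]), 'force': array([ 1.11585398, -0.34473874,  0.74039459]), 'wrist_torque': array([-0.00736529, -0.01997396,  0.02678344]), 'grip_force': 0.0, 'width': 0.9970817953455461}
scene {'camera_matrix': array([[419.38988511,   0.        , 272.88888454],
       [  0.        , 419.38988511, 202.97870653],
       [  0.        ,   0.        ,   1.        ]]), 'D': array([-0.12232028,  0.        ,  0.        ,  0.        ,  0.        ]), 'eye': array([125.17646679, 679.18509618, 552.49237157]), 'attitude': array([-2.12345774, -0.01205151, -2.46736242])}
top {'camera_matrix': array([[51
[... 258 characters left out ...]
33366127, 1308.25152814]), 'attitude': array([-2.97322426,  0.00513664, -1.58951486])}
{'camera_matrix': array([[293.48979027,   0.        , 275.4677011 ],
       [  0.        , 293.48979027, 207.4162389 ],
       [  0.        ,   0.        ,   1.        ]]), 'D': array([-0.00322453,  0.        ,  0.        ,  0.        ,  0.        ]), 'tool_from_camera': array([[ 4.54218235e-04, -9.51109177e-01, -3.08854541e-01,
         7.94982833e+01],
       [ 9.99999828e-01,  3.17218957e-04,  4.93786802e-04,
        -4.06304397e-01],
       [-3.71670643e-04, -3.08854713e-01,  9.51109157e-01,
        -1.43609785e+02],
       [ 0.00000000e+00,  0.00000000e+00,  0.00000000e+00,
         1.00000000e+00]])}
```

View pics/top0.png

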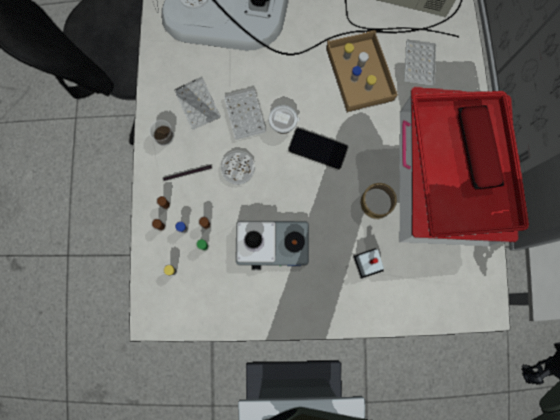

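View pics/scene0.png

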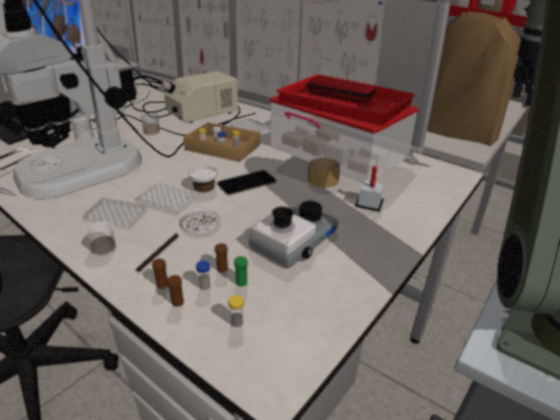

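The top view shows the blue vial at (181,227), the mixer at (272,242) with its cup at (253,240) and collar at (294,242), and the pin stand at (370,262). I'll enlarge these for exact pixels.

```bash
cat > h.py <<'E'
import numpy as np, cv2
from scipy.spatial.transform import Rotation as R
from bench import robot, optics
def cam(c,s=None):
    if "eye" in c: return R.from_euler("xyz",c["attitude"]).as_matrix(), np.array(c["eye"])
    T=c["tool_from_camera"]; Rt=R.from_euler("xyz",s["tool_rot"]).as_matrix()
    return Rt@T[:3,:3], Rt@T[:3,3]+s["tcp_pos"]
def back(c,px,z,s=None):
    M,e=cam(c,s); u=cv2.undistortPoints(np.array([[px]],float),c["camera_matrix"],c["D"])[0,0]
    d=M@[u[0],u[1],1]; return e+d*(z-e[2])/d[2]
def proj(c,P,s=None):
    M,e=cam(c,s); p=(np.atleast_2d(P)-e)@M
    return cv2.projectPoints(p,np.zeros(3),np.zeros(3),c["camera_matrix"],c["D"])[0][:,0]
def crop(c,x,y,w,h,k,name):
    cv2.imwrite(name,cv2.resize(c["img"][y:y+h,x:x+w,::-1],None,fx=k,fy=k,interpolation=cv2.INTER_CUBIC))
E
python3 - <<'E'
from h import *
c=optics.capture("top")
crop(c,145,185,260,100,3,"pics/topc.png")
for n,p,z in [("blue",(181,227),58),("cup",(253,240),96),("hole",(294,242),64),("pin",(374,261),105),("stand",(370,262),50),("yel",(169,271),58),("green",(202,245),58),("br",(205,222),58),("br2",(158,225),58),("br3",(163,202),58),("tape",(378,200),48)]: print(n,back(c,p,z).round(1))
E
```

```text
blue [585.6 293.6  58. ]
cup [545.5 112.4  96. ]
hole [542.4  13.3  64. ]
pin [ 488.2 -174.3  105. ]
stand [ 489.9 -174.8   50. ]
yel [476.4 322.9  58. ]
green [539.7 240.6  58. ]
br [597.1 233.2  58. ]
br2 [591.7 352.2  58. ]
br3 [650.1 340.4  58. ]
tape [ 646.5 -203.3   48. ]
```

View pics/topc.png

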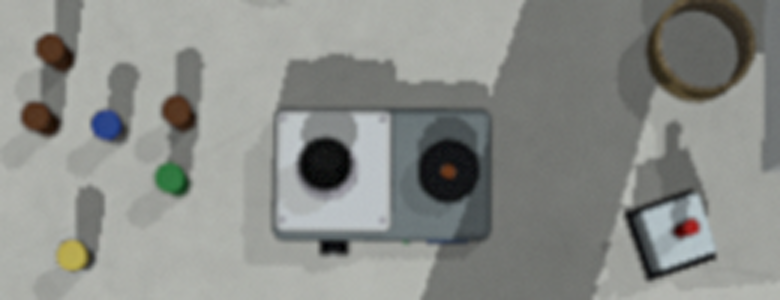

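Call:
play_rows:
  steps:
    - [[0,0,-0.12,0,0,0,85],[0,0,-0.12,0,0,0,85],[0,0,-0.12,0,0,0,85],[0,0,-0.12,0,0,0,85],[0,0,-0.12,0,0,0,85],[0,0,-0.12,0,0,0,85],[0,0,-0.12,0,0,0,85],[0,0,-0.12,0,0,0,85]]

```text
t: 0.87
tcp_pos: [254.6, -515.4, 231.1]
tool_rot: [-3.141, -0.0, 1.425]
force: [1.4, -0.3, -0.1]
width: 0.999
grip_force: 0.0
```

Call:
play_rows:
  steps:
    - [[0,0,-0.12,0,0,0,85],[0,0,-0.032,0,0,0,85],[0,0,0,32,23,0,85],[0,0,0,32,23,0,85],[0,0,0,32,23,0,85],[0,0,0,32,23,0,85],[0,0,0,32,23,0,85],[0,0,0,32,23,0,85]]

```text
t: 1.53
tcp_pos: [393.3, -321.9, 231.3]
tool_rot: [3.142, 0.0, 1.57]
force: [0.8, 0.4, -0.2]
width: 0.995
grip_force: 0.0
```

Call:
play_rows:
  steps:
    - [[0,0,0,32,23,0,85],[0,0,0,32,23,0,85],[0,0,0,32,23,0,85],[0,0,0,32,23,0,85],[0,0,0,0,0,0,85],[0,0,0,0,0,0,85]]

```text
t: 2.03
tcp_pos: [485.4, -193.9, 231.0]
tool_rot: [-3.141, 0.0, 1.575]
force: [-0.3, 0.3, 0.5]
width: 0.996
grip_force: 0.0
```

```bash
cat > w.py <<'E'
from h import *
import sys
s=robot.read_state(); c=optics.capture("wrist"); n=sys.argv[1]
np.save(f"{n}.npy",dict(c=c,s=s),allow_pickle=True)
cv2.imwrite(f"pics/{n}.png",c["img"][:,:,::-1])
print(s["tcp_pos"].round(2),s["tool_rot"].round(4))
t=optics.capture("top")
for a in sys.argv[2:]: print(a,proj(c,eval(a),s).round(1))
E
python3 w.py w1 "[488,-174,105]" "[490,-175,50]"
```

```text
[ 485.39 -193.92  231.03] [-3.141e+00  1.000e-04  1.575e+00]
[488,-174,105] [[278.3 179.1]]
[490,-175,50] [[279.7 169.3]]
```

View pics/w1.png

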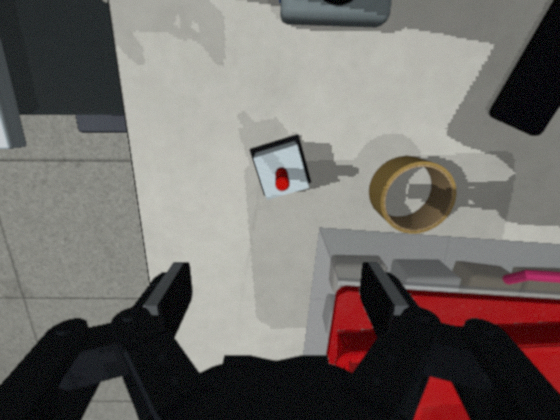

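Wrist view: the pin's top disc is centred at about (282,184), its handle foot near (281,171), tape at (415,195), red box below.

```bash
python3 - <<'E'
from h import *
d=np.load("w1.npy",allow_pickle=True).item();c,s=d["c"],d["s"]
im=c["img"].astype(int)
m=((im[...,0]>90)&(im[...,1]<60)&(im[...,2]<60))[140:215,240:330]
ys,xs=np.nonzero(m); print(xs.min()+240,xs.max()+240,ys.min()+140,ys.max()+140, [(y+140,xs[ys==y].min()+240,xs[ys==y].max()+240) for y in sorted(set(ys))])
from itertools import product
best=[]
a=np.linspace(0,2*np.pi,24)
for x,y in product(np.arange(484,500,.5),np.arange(-190,-165,.5)):
    P=np.vstack([[x+7*np.cos(t),y+7*np.sin(t),z] for z in (50,105) for t in a])
    h=cv2.convexHull(proj(c,P,s).astype(np.float32))
    q=np.zeros((420,560),np.uint8); cv2.fillConvexPoly(q,np.round(h*16).astype(np.int32),1,shift=4)
    q=q[140:215,240:330].astype(bool); best.append(((q&m).sum()/(q|m).sum(),x,y))
print(sorted(best)[-6:])
for p,z in [((325,228),120),((338,290),120),((340,290),80)]: print(p,back(c,p,z,s).round(0))
crop(c,230,120,110,90,5,"pics/w1c.png")
t=optics.capture("top")
for z in (0,100,140): print(back(t,(400,235),z).round(0),back(t,(413,90),z).round(0), back(t,(412,235),z).round(0))
E
```

```text
276 288 170 189 [(np.int64(170), np.int64(278), np.int64(279)), (np.int64(171), np.int64(277), np.int64(279)), (np.int64(172), np.int64(276), np.int64(279)), (np.int64(173), np.int64(276), np.int64(279)), (np.int64(174), np.int64(276), np.int64(279)), (np.int64(175), np.int64(276), np.int64(278)), (np.int64(176), np.int64(277), np.int64(282)), (np.int64(177), np.int64(277), np.int64(285)), (np.int64(178), np.int64(276), np.int64(287)), (np.int64(179), np.int64(276), np.int64(287)), (np.int64(180), np.int64(276), np.int64(287)), (np.int64(181), np.int64(276), np.int64(288)), (np.int64(182), np.int64(276), np.int64(288)), (np.int64(183), np.int64(276), np.int64(288)), (np.int64(184), np.int64(276), np.int64(288)), (np.int64(185), np.int64(277), np.int64(287)), (np.int64(186), np.int64(277), np.int64(287)), (np.int64(187), np.int64(277), np.int64(286)), (np.int64(188), np.int64(278), np.int64(285)), (np.int64(189), np.int64(280), np.int64(284))]
[(np.float64(0.50920245398773), np.float64(490.5), np.float64(-180.0)), (np.float64(0.50920245398773), np.float64(490.5), np.float64(-177.5)), (np.float64(0.50920245398773), np.float64(492.5), np.float64(-177.0)), (np.float64(0.5107692307692308), np.float64(491.5), np.float64(-177.0)), (np.float64(0.5108359133126935), np.float64(491.5), np.float64(-176.5)), (np.float64(0.5123456790123457), np.float64(490.5), np.float64(-177.0))]
(325, 228) [ 532. -217.  120.]
(338, 290) [ 549. -284.  120.]
(340, 290) [ 561. -310.   80.]
[ 562. -267.    0.] [ 967. -333.    0.] [ 561. -299.    0.]
[ 550. -242.  100.] [ 924. -303.  100.] [ 549. -272.  100.]
[ 545. -232.  140.] [ 906. -291.  140.] [ 544. -261.  140.]
```

Call:
play_rows:
  steps:
    - [[0,0,0,37,8,0,85],[0,0,0,37,8,0,85],[0,0,0,37,8,0,85],[0,0,0,37,8,0,85],[0,0,0,37,8,0,85],[0,0,0,37,8,0,85],[0,0,0,37,8,0,85],[0,0,0,0,0,0,85]]

```text
t: 2.85
tcp_pos: [541.7, 67.4, 231.2]
tool_rot: [3.14, -0.003, 1.574]
force: [-0.2, 0.2, 0.8]
width: 0.998
grip_force: 0.0
```

```bash
python3 w.py w2 "[545.5,112.4,96]" "[542.4,13.3,64]"; python3 -c "
from h import *
d=np.load('w2.npy',allow_pickle=True).item();crop(d['c'],180,80,200,190,3,'pics/w2c.png')"
```

```text
[541.73  67.42 231.25] [ 3.1403e+00 -3.0000e-03  1.5735e+00]
[545.5,112.4,96] [[279.3 151.3]]
[542.4,13.3,64] [[275.6 235.1]]
```

View pics/w2c.png

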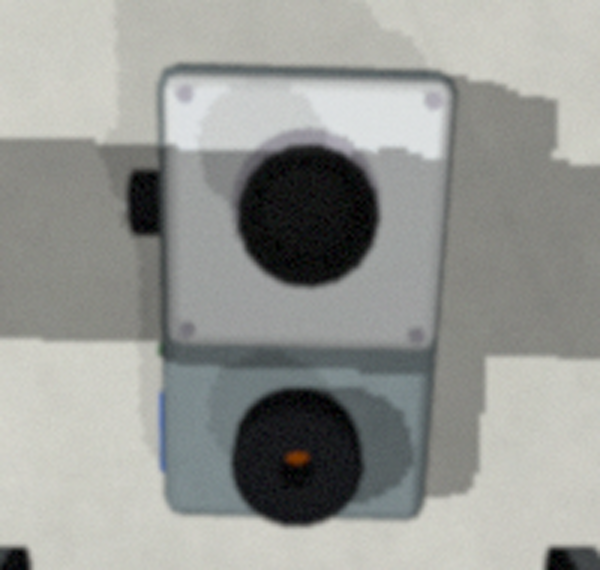

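Cup mouth is at crop (309,214), full (283,151.3); collar is at crop (297,463), full (279,234.3). Both lie about 3.4 px right of the top camera's prediction. The mixer is nearly axis-aligned. Next the vial.

Call:
play_rows:
  steps:
    - [[0,0,0,34,7,0,60],[0,0,0,34,7,0,60],[0,0,0,34,7,0,60],[0,0,0,34,7,0,60],[0,0,0,34,7,0,60],[0,0,0,34,7,0,60],[0,0,0,0,0,20,60],[0,0,0,0,0,0,60]]

```text
t: 3.62
tcp_pos: [581.8, 265.7, 207.8]
tool_rot: [-3.136, 0.003, 1.57]
force: [-1.0, -0.8, -0.6]
width: 0.702
grip_force: 0.0
```

```bash
python3 w.py w3 "[585.6,295,58]" "[585.6,295,0]"; python3 - <<'E'
from h import *
d=np.load('w3.npy',allow_pickle=True).item();c,s=d['c'],d['s']
hsv=cv2.cvtColor(c["img"],cv2.COLOR_RGB2HSV)
m=cv2.inRange(hsv,(105,120,40),(130,255,255)); n,l,st,ce=cv2.connectedComponentsWithStats(m)
for i in range(1,n):
    if st[i,4]>60: print(st[i],ce[i])
E
```

```text
[581.85 265.7  207.84] [-3.1359  0.0034  1.5701]
[585.6,295,58] [[279.9 164.3]]
[585.6,295,0] [[279.5 155.9]]
[272 150  24  25 472] [283.60805085 161.94915254]
```

View pics/w3.png

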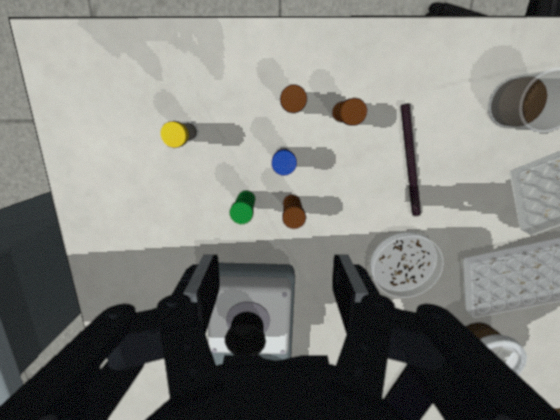

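The blue cap is at (284,162), brown vials at (293,98), (350,111) and (293,212), green at (242,208). Closing along x is clear.

Call:
play_rows:
  steps:
    - [[0,0,0,29,5,0,55],[0,0,0,0,0,35,55],[0,0,0,0,0,35,55],[0,0,0,0,0,30,55],[0,0,0,0,0,0,55],[0,0,0,0,0,0,55],[0,0,0,0,0,0,55]]

```text
t: 4.3
tcp_pos: [589.4, 295.8, 114.0]
tool_rot: [3.138, -0.002, 1.569]
force: [-0.6, -0.0, 1.0]
width: 0.64
grip_force: 0.0
```

```bash
python3 w.py w4 "[588,297,58]"; python3 - <<'E'
from h import *
d=np.load('w4.npy',allow_pickle=True).item();c,s=d['c'],d['s']
hsv=cv2.cvtColor(c["img"],cv2.COLOR_RGB2HSV)
m=cv2.inRange(hsv,(105,120,40),(130,255,255)); n,l,st,ce=cv2.connectedComponentsWithStats(m)
for i in range(1,n):
    if st[i,4]>60: print(st[i],ce[i],back(c,ce[i],58,s).round(1))
crop(c,130,100,300,220,2.6,"pics/w4c.png")
E
```

```text
[589.44 295.77 114.03] [ 3.1378e+00 -1.6000e-03  1.5690e+00]
[588,297,58] [[272.9 225.2]]
[259 206  33  35 910] [274.91758242 223.19230769] [589.5 298.6  58. ]
```

View pics/w4c.png

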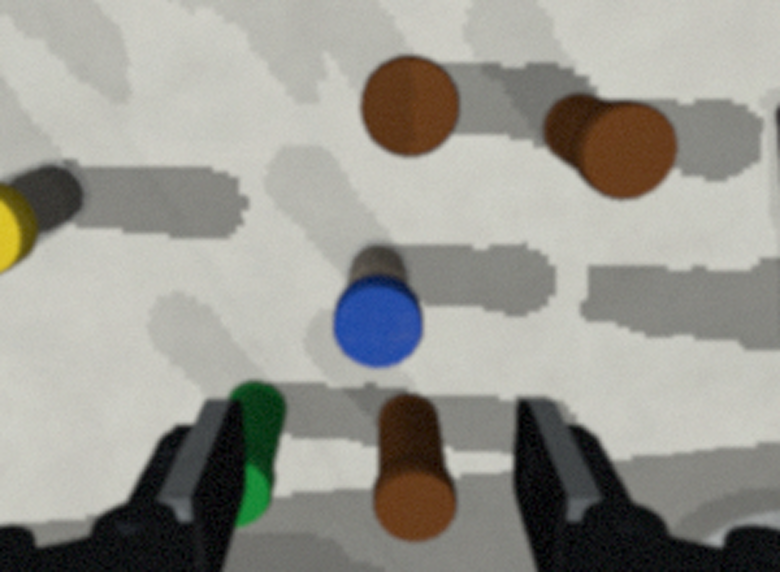

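The blue cap sits midway between the fingers in x (crop column 378); y is right within about 1 mm. Descending and gripping.

Call:
play_rows:
  steps:
    - [[0,0,0,0.5,0,30,55],[0,0,0,0,0,30,55],[0,0,0,0,0,20,55],[0,0,0,0,0,0,55],[0,0,0,0,0,0,20],[0,0,0,0,0,0,20],[0,0,0,0,0,0,20],[0,0,0,0,0,0,20]]

```text
t: 5.07
tcp_pos: [589.4, 297.8, 34.3]
tool_rot: [3.137, -0.002, 1.571]
force: [-0.6, 0.0, 7.2]
width: 0.267
grip_force: 58.7
```

Call:
play_rows:
  steps:
    - [[0,0,0,0,0,0,20],[0,0,0,0,0,0,20],[0,0,0,0,0,0,20],[0,0,0,0,0,0,20]]

```text
t: 5.4
tcp_pos: [589.4, 297.8, 34.3]
tool_rot: [3.137, -0.002, 1.571]
force: [-0.7, 0.1, 7.0]
width: 0.27
grip_force: 58.7
```

Call:
play_rows:
  steps:
    - [[0,0,0,0,0,-10,20],[0,0,0,0,0,-30,20],[0,0,0,0,0,-40,20],[0,0,0,0,0,-40,20],[0,0,0,0,0,-10,20],[0,0,0,0,0,0,20]]

```text
t: 5.9
tcp_pos: [589.9, 298.0, 167.0]
tool_rot: [3.132, -0.004, 1.571]
force: [0.4, 0.9, -0.9]
width: 0.268
grip_force: 58.9
```

```bash
python3 - <<'E'
from h import *
d=np.load('w2.npy',allow_pickle=True).item();c,s=d['c'],d['s']
print(back(c,(283,151.7),96,s),back(c,(279,234.3),64,s))
d=np.load('w1.npy',allow_pickle=True).item();c,s=d['c'],d['s']
print(back(c,(282,183),105,s))
s=robot.read_state();print(s["tcp_pos"],s["tool_rot"],s["force"])
E
```

```text
[549.01123297 112.01640833  96.        ] [546.29803195  14.24388758  64.        ]
[ 491.55031782 -177.70443485  105.        ]
[589.86830244 297.99409098 167.04608035] [ 3.13221711 -0.0043772   1.57083576] [ 0.40463868  0.89533961 -0.87777761]
```

Call:
play_rows:
  steps:
    - [[0.009,-0.004,0,0,0,0,20],[0,0,0,-37,-8,0,20],[0,0,0,-37,-8,0,20],[0,0,0,-37,-8,0,20],[0,0,0,-37,-8,0,20],[0,0,0,-37,-8,0,20],[0,0,0,0,0,0,20],[0,0,0,0,0,0,20]]

```text
t: 6.57
tcp_pos: [546.1, 110.1, 160.4]
tool_rot: [-3.128, 0.005, 1.568]
force: [0.8, 0.4, 0.6]
width: 0.267
grip_force: 58.9
```

```bash
python3 w.py w5 "[549,112,96]"; python3 - <<'E'
from h import *
d=np.load('w5.npy',allow_pickle=True).item();c,s=d['c'],d['s']
t=optics.capture("scene")
a=cv2.resize(c["img"][200:400,170:400],None,fx=2,fy=2,interpolation=cv2.INTER_CUBIC)
p=proj(t,[549,112,130])[0].astype(int); print(p, proj(t,[549,112,96]))
b=cv2.resize(t["img"][p[1]-50:p[1]+50,p[0]-40:p[0]+40],None,fx=4,fy=4,interpolation=cv2.INTER_CUBIC)
cv2.imwrite("pics/w5c.png",np.hstack([a,b])[:,:,::-1]); print(p-[40,50],a.shape,b.shape)
E
```

```text
[546.1  110.09 160.45] [-3.1279  0.0048  1.5675]
[549,112,96] [[280.2 219.8]]
[282 197] [[281.60501577 211.5680539 ]]
[242 147] (400, 460, 3) (400, 320, 3)
```

View pics/w5c.png

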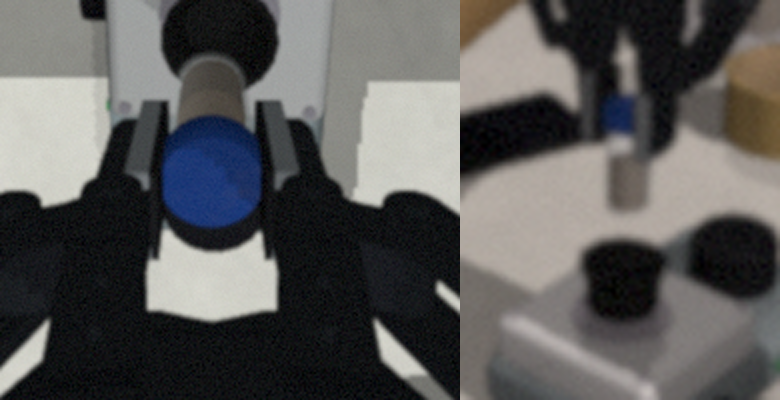

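Left: vial gripped straight, cup mouth seen behind it at crop (220,35). Right: vial hanging upright over the cup. I'll let the arm settle and check the reading.

Call:
play_rows:
  steps:
    - [[0,0,0,0,0,0,20],[0,0,0,0,0,0,20]]

```text
t: 6.88
tcp_pos: [547.7, 113.0, 161.9]
tool_rot: [-3.132, 0.004, 1.572]
force: [0.7, -0.6, -0.2]
width: 0.268
grip_force: 58.9
```

Call:
play_rows:
  steps:
    - [[0,0,0,0,0,0,20],[0,0,0,0,0,0,20],[0,0,0,0,0,0,20]]

```text
t: 7.13
tcp_pos: [547.7, 112.4, 162.4]
tool_rot: [-3.133, 0.004, 1.571]
force: [-0.8, -0.3, -0.5]
width: 0.267
grip_force: 58.9
```

Call:
play_rows:
  steps:
    - [[-0.008,0.004,0,0,0,0,20],[0,0,0,0,0,0,20],[0,0,0,0,0,0,20],[0,0,0,0,0,0,20],[0,0,0,0,0,0,20],[0,0,0,0,0,0,20]]

```text
t: 7.63
tcp_pos: [547.7, 111.9, 162.4]
tool_rot: [-3.141, 0.0, 1.571]
force: [0.1, 0.1, -0.4]
width: 0.268
grip_force: 58.9
```

```bash
python3 w.py w6 "[549,112,96]"; python3 - <<'E'
from h import *
d=np.load('w6.npy',allow_pickle=True).item();c,s=d['c'],d['s']
im=c["img"].copy()
a=np.linspace(0,2*np.pi,60)
P=[[549+23*np.cos(t),112+23*np.sin(t),96] for t in a]
k=3;b=cv2.resize(im[180:330,180:380],None,fx=k,fy=k,interpolation=cv2.INTER_CUBIC)
for q in (proj(c,P,s)-[180,180])*k: cv2.circle(b,tuple(int(v) for v in q),1,(0,255,0),-1)
P=s["tcp_pos"]+[[13*np.cos(t),13*np.sin(t),-34.3+58] for t in a]
for q in (proj(c,P,s)-[180,180])*k: cv2.circle(b,tuple(int(v) for v in q),1,(255,255,0),-1)
cv2.imwrite("pics/w6c.png",b[:,:,::-1])
E
```

```text
[547.69 111.91 162.43] [-3.1407  0.      1.5707]
[549,112,96] [[277.  221.5]]
```

View pics/w6c.png

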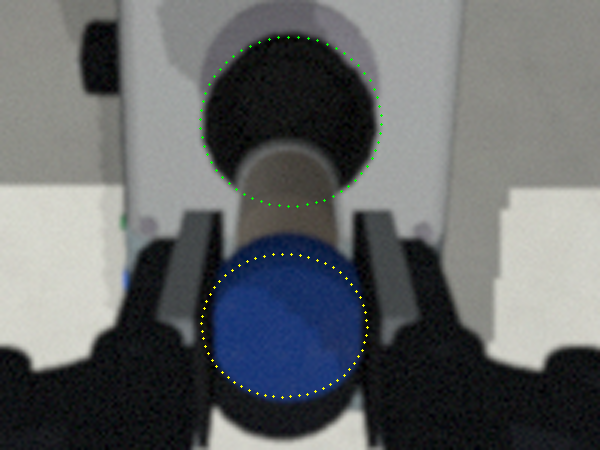

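The dark cup mouth matches the projected circle at (549,112) within 1 mm. Cap and vial are on the TCP axis. Lowering.

Call:
play_rows:
  steps:
    - [[0,0,0,0,1,10,20],[0,0,0,0,0,12,20],[0,0,0,0,0,12,20],[0,0,0,0,0,10,20],[0,0,0,0,0,0,20],[0,0,0,0,0,0,20],[0,0,0,0,0,0,20],[0,0,0,0,0,0,20]]

```text
t: 8.4
tcp_pos: [549.2, 112.1, 119.0]
tool_rot: [3.141, -0.0, 1.571]
force: [0.5, 0.5, -0.7]
width: 0.269
grip_force: 58.9
```

Call:
play_rows:
  steps:
    - [[0,0,0,0,0,4,20],[0,0,0,0,0,4,20],[0,0,0,0,0,2,20],[0,0,0,0,0,0,20],[0,0,0,0,0,0,20],[0,0,0,0,0,0,20]]

```text
t: 8.9
tcp_pos: [549.0, 112.0, 108.9]
tool_rot: [3.142, -0.0, 1.571]
force: [0.8, 0.1, 3.2]
width: 0.265
grip_force: 59.3
```

Call:
play_rows:
  steps:
    - [[0,0,0,0,0,1.5,20],[0,0,0,0,0,1.5,20],[0,0,0,0,0,0,20],[0,0,0,0,0,0,20],[0,0,0,0,0,0,20]]

```text
t: 9.32
tcp_pos: [549.0, 112.0, 106.0]
tool_rot: [3.141, -0.0, 1.571]
force: [0.2, -0.8, 7.3]
width: 0.27
grip_force: 59.6
```

Call:
play_rows:
  steps:
    - [[0,0,0,0,0,1.5,20],[0,0,0,0,0,1.5,20],[0,0,0,0,0,1,20],[0,0,0,0,0,0,20],[0,0,0,0,0,0,20]]

```text
t: 9.73
tcp_pos: [549.2, 112.1, 104.1]
tool_rot: [3.14, -0.0, 1.571]
force: [-3.6, -0.9, 18.3]
width: 0.268
grip_force: 60.7
```

Force of 18 N against the stop: fully down. Holding just over a second.

Call:
play_rows:
  steps:
    - [[0,0,0,0,0,0,20],[0,0,0,0,0,0,20],[0,0,0,0,0,0,20],[0,0,0,0,0,0,20],[0,0,0,0,0,0,20],[0,0,0,0,0,0,20],[0,0,0,0,0,0,20],[0,0,0,0,0,0,20]]

```text
t: 10.4
tcp_pos: [549.2, 112.1, 104.1]
tool_rot: [3.14, -0.0, 1.571]
force: [-3.3, -0.0, 17.1]
width: 0.271
grip_force: 60.7
```

Call:
play_rows:
  steps:
    - [[0,0,0,0,0,0,20],[0,0,0,0,0,0,20],[0,0,0,0,0,0,20],[0,0,0,0,0,0,20],[0,0,0,0,0,0,20],[0,0,0,0,0,0,20]]

```text
t: 10.9
tcp_pos: [549.3, 112.1, 104.1]
tool_rot: [3.14, -0.0, 1.571]
force: [-3.7, -0.5, 19.4]
width: 0.272
grip_force: 60.7
```

Call:
play_rows:
  steps:
    - [[0,0,0,0,0,-1.5,20],[0,0,0,0,0,-1.5,20],[0,0,0,0,0,-1.5,20],[0,0,0,0,0,-1.5,20],[0,0,0,0,0,-1,20],[0,0,0,0,0,0,20],[0,0,0,0,0,0,20],[0,0,0,0,0,0,20]]

```text
t: 11.57
tcp_pos: [548.9, 112.0, 108.4]
tool_rot: [-3.141, 0.0, 1.571]
force: [1.2, -0.3, 3.6]
width: 0.268
grip_force: 59.3
```

Call:
play_rows:
  steps:
    - [[0,0,0,0,0,-1,20],[0,0,0,0,0,0,20],[0,0,0,0,0,0,24],[0,0,0,0,0,0,28],[0,0,0,0,0,0,32],[0,0,0,0,0,0,40],[0,0,0,0,0,0,50],[0,0,0,0,0,0,50]]

```text
t: 12.23
tcp_pos: [548.2, 111.9, 109.1]
tool_rot: [-3.14, 0.0, 1.571]
force: [-0.7, -0.8, -0.8]
width: 0.591
grip_force: 0.0
```

Call:
play_rows:
  steps:
    - [[0,0,0,0,0,0,50],[0,0,0,0,0,-15,50],[0,0,0,0,0,-30,50],[0,0,0,0,0,-30,50],[0,0,0,0,0,-15,50],[0,0,0,0,0,0,50],[0,0,0,0,0,0,50]]

```text
t: 12.82
tcp_pos: [548.8, 112.0, 199.9]
tool_rot: [3.141, -0.0, 1.571]
force: [-0.1, -0.5, -1.8]
width: 0.587
grip_force: 0.0
```

```bash
python3 w.py w7 "[549,112,134]"; python3 - <<'E'
from h import *
d=np.load('w7.npy',allow_pickle=True).item();c,s=d['c'],d['s']
t=optics.capture("scene")
a=cv2.resize(c["img"][180:380,160:390],None,fx=2,fy=2,interpolation=cv2.INTER_CUBIC)
b=cv2.resize(t["img"][147:247,242:322],None,fx=4,fy=4,interpolation=cv2.INTER_CUBIC)
cv2.imwrite("pics/w7c.png",np.hstack([a,b])[:,:,::-1])
E
```

```text
[548.85 111.99 199.94] [ 3.1411e+00 -2.0000e-04  1.5708e+00]
[549,112,134] [[275.3 221.8]]
```

View pics/w7c.png

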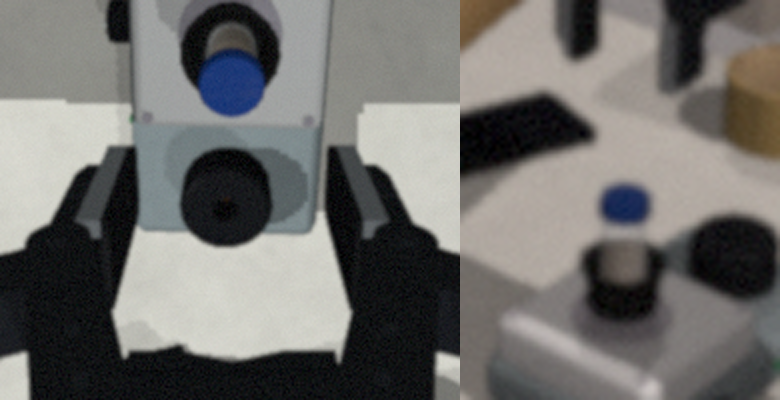

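The vial stands upright in the raised cup, with the blue cap at (230,80) in the left crop and the collar centre at about (226,200). Now I'll fit the collar by silhouette in code.

```bash
cat > fit.py <<'E'
from h import *
from scipy.optimize import minimize
A=np.linspace(0,2*np.pi,40)
def sil(c,s,x,y,r,zs):
    P=np.vstack([[x+r*np.cos(t),y+r*np.sin(t),z] for z in zs for t in A])
    h=cv2.convexHull(proj(c,P,s).astype(np.float32)); q=np.zeros(c["img"].shape[:2],np.uint8)
    cv2.fillConvexPoly(q,np.round(h*256).astype(np.int32),255,cv2.LINE_AA,8); return q/255.
def fit(c,s,m,x0,r,zs):
    f=lambda p:(lambda q:-np.minimum(q,m).sum()/np.maximum(q,m).sum())(sil(c,s,*p,r,zs))
    return minimize(f,x0,method="Nelder-Mead",options=dict(initial_simplex=np.array(x0)+[[0,0],[5,0],[0,5]],xatol=.05))
E
python3 - <<'E'
from fit import *
for n in ("w2","w7"):
    d=np.load(n+'.npy',allow_pickle=True).item();c,s=d['c'],d['s']
    im=c["img"].astype(int)
    for nm,x0,r,zs in (("collar",(546,13),26,(36,64)),("cup",(549,112),23,(96,96))):
        if n=="w7" and nm=="cup": continue
        roi=sil(c,s,*x0,r+5,zs)>0
        print(n,nm,int(im.max(2)[roi].min()),end=" ")
        for th in (55,70,85):
            m=((im.max(2)<th)|((im[...,0]>im[...,2]+35)&(im[...,2]<60)))&roi
            o=fit(c,s,m.astype(float),x0,r,zs); print(th,o.x.round(1),round(o.fun,3),end=" ")
        print()
E
```

```text
w2 collar 0 55 [546.5  10.2] -0.82 70 [546.5  10.6] -0.855 85 [546.4  11.9] -0.881 
w2 cup 0 55 [547.6 110.2] -0.837 70 [548.4 110.4] -0.856 85 [548.  110.9] -0.879 
w7 collar 0 55 [546.3   9.5] -0.817 70 [546.4  10. ] -0.847 85 [546.4  10.9] -0.87
```

Call:
play_rows:
  steps:
    - [[0,0,0,-36,-7,0,50],[0,0,0,-36,-7,0,50],[0,0,0,-36,-7,0,50],[0,0,0,-36,-7,0,50],[0,0,0,-36,-7,0,50],[0,0,0,-36,-7,0,50],[0,0,0,-36,-7,0,50],[0,0,0,-36,-7,0,50]]

```text
t: 13.63
tcp_pos: [491.4, -177.4, 198.1]
tool_rot: [-3.138, -0.001, 1.571]
force: [-0.1, -0.2, 0.5]
width: 0.585
grip_force: 0.0
```

Call:
play_rows:
  steps:
    - [[0,0,0,0,0,30,50],[0,0,0,0,0,20,50],[0,0,0,0,0,0,50],[0,0,0,0,0,0,50],[0,0,0,0,0,0,50],[0,0,0,0,0,0,50],[0,0,0,0,0,0,50]]

```text
t: 14.22
tcp_pos: [493.5, -175.9, 150.6]
tool_rot: [3.14, 0.001, 1.572]
force: [0.2, 0.0, -0.7]
width: 0.587
grip_force: 0.0
```

```bash
python3 w.py w8 "[491.5,-177.7,105]"; python3 - <<'E'
from fit import *
d=np.load('w7.npy',allow_pickle=True).item();c,s=d['c'],d['s']
print("collar -y edge+26",back(c,(273,303),64,s)+[0,26,0],"left/right",back(c,(250.5,280),64,s),back(c,(295.5,280),64,s))
d=np.load('w8.npy',allow_pickle=True).item();c,s=d['c'],d['s']
im=c["img"].astype(int)
m=((im[...,0]>50)&(im[...,0]>2.2*im[...,1])&(im[...,0]>2.2*im[...,2]))
n,l,st,ce=cv2.connectedComponentsWithStats(m.astype(np.uint8))
for i in range(1,n):
    if st[i,4]>60: print(st[i],ce[i])
p=proj(c,[491.5,-177.7,105],s)[0].astype(int); i=l[p[1],p[0]]
o=fit(c,s,(l==i).astype(float),(491.5,-177.7),7,(50,105)); print(o.x,o.fun)
E
```

```text
[ 493.51 -175.87  150.62] [3.1404e+00 9.0000e-04 1.5717e+00]
[491.5,-177.7,105] [[272.2 234.5]]
collar -y edge+26 [546.37266897  14.29843706  64.        ] left/right [521.93292941  17.73894964  64.        ] [570.93665461  17.76957602  64.        ]
[264 206  18  38 529] [272.39130435 225.36483932]
[ 377  384   59   36 1270] [404.26771654 401.40472441]
[531 391  29  26 388] [549.73969072 399.8685567 ]
[ 492.00138474 -177.27665443] -0.6995467557251909
```

Call:
play_rows:
  steps:
    - [[0,0,0,-1.9,-1.8,15,50],[0,0,0,0,0,25,50],[0,0,0,0,0,25,50],[0,0,0,0,0,20,50],[0,0,0,0,0,5,50],[0,0,0,0,0,0,50],[0,0,0,0,0,0,50],[0,0,0,0,0,0,50]]

```text
t: 14.98
tcp_pos: [491.9, -178.3, 60.9]
tool_rot: [3.14, 0.001, 1.571]
force: [0.7, -0.3, -0.3]
width: 0.582
grip_force: 0.0
```

Call:
play_rows:
  steps:
    - [[0,0,0,0,0,0,10],[0,0,0,0,0,0,10],[0,0,0,0,0,0,10],[0,0,0,0,0,0,10],[0,0,0,0,0,0,10],[0,0,0,0,0,0,10],[0,0,0,0,0,0,10]]

```text
t: 15.57
tcp_pos: [491.2, -178.1, 60.4]
tool_rot: [3.141, 0.001, 1.571]
force: [-0.7, 0.3, 5.8]
width: 0.148
grip_force: 58.4
```

Call:
play_rows:
  steps:
    - [[0,0,0,0,0,-10,10],[0,0,0,0,0,-20,10],[0,0,0,0,0,-25,10],[0,0,0,0,0,-25,10],[0,0,0,0,0,-12,10],[0,0,0,0,0,0,10],[0,0,0,0,0,0,10]]

```text
t: 16.15
tcp_pos: [490.9, -178.0, 152.0]
tool_rot: [3.141, 0.001, 1.571]
force: [0.2, 0.2, -0.5]
width: 0.148
grip_force: 58.8
```

Call:
play_rows:
  steps:
    - [[0,0,0,32,9.2,0,10],[0,0,0,32,9.2,0,10],[0,0,0,32,9.2,0,10],[0,0,0,32,9.2,0,10],[0,0,0,32,9.2,0,10],[0,0,0,30,9.2,0,10],[0,0,0,0,0,0,10],[0,0,0,0,0,0,10]]

```text
t: 16.82
tcp_pos: [545.2, 13.3, 149.7]
tool_rot: [-3.137, 0.0, 1.574]
force: [-0.2, -0.5, -0.3]
width: 0.146
grip_force: 58.9
```

Call:
play_rows:
  steps:
    - [[0,0,0,0,0,0,10],[0,0,0,0,0,0,10],[0,0,0,0,0,0,10],[0,0,0,0,0,0,10]]

```text
t: 17.15
tcp_pos: [545.7, 11.0, 151.3]
tool_rot: [-3.14, 0.0, 1.569]
force: [0.4, -1.0, 0.3]
width: 0.141
grip_force: 58.9
```

```bash
python3 w.py w9 "[546.4,12.7,64]"; python3 - <<'E'
from fit import *
d=np.load('w9.npy',allow_pickle=True).item();c,s=d['c'],d['s']
im=c["img"].astype(int); T=s["tcp_pos"]
print("tip pred",proj(c,T-[0,0,55.4],s).round(1),"shoulder",proj(c,T-[0,0,10.4],s).round(1),"top",proj(c,T+[0,0,44.6],s).round(1))
m=((im[...,0]>50)&(im[...,0]>2.2*im[...,1])&(im[...,0]>2.2*im[...,2]))
n,l,st,ce=cv2.connectedComponentsWithStats(m.astype(np.uint8))
for i in range(1,n):
    if st[i,4]>20: print(st[i],ce[i].round(1))
# shank profile: rows between collar and handle
for r in range(196,262,4): print(r,im.max(2)[r,256:300:2])
E
```

```text
[545.73  11.02 151.29] [-3.1402e+00  2.0000e-04  1.5692e+00]
[546.4,12.7,64] [[276.2 210.8]]
tip pred [[275.3 226.9]] shoulder [[275.1 255.7]] top [[274.6 318.9]]
[ 258  248   36   83 2129] [275.4 292.5]
196 [29 37 38 27 29 28 35 36 34 29 31 30 34 27 29 28 37 31 27 30 25 24]
200 [33 36 29 29 30 35 32 33 30 29 25 31 26 29 33 31 35 33 29 29 30 32]
204 [ 32  26  33  26  32  27  37  40  84 118 122 110  72  33  29  28  28  39
  27  27  30  32]
208 [ 35  32  34  31  30  33  20  75 123 139 137 134 113  42  33  32  29  29
  28  31  33  34]
212 [36 26 31 29 31 25 21  5 13 23 24 12  0 18 26 34 27 28 26 27 34 28]
216 [33 28 36 30 32 30  9  6 16 11  0 16 15 22 33 32 36 31 31 34 30 36]
220 [34 31 30 27 26 31 34 28 25 23 19 24 30 36 35 31 30 31 30 29 29 32]
224 [28 32 30 31 22 27 26 27 34 43 39 31 28 35 31 32 31 35 31 25 31 30]
228 [ 21  32  20  27  36  29  35  34  94 108  87  73  47  29  27  30  26  27
  35  30  29  48]
232 [125  67  31  27  29  31  27  42 107 104  86  77  54  26  31  30  34  25
  41  88 133 151]
236 [197 198 190 167 140  80  51  44 104 104  87  77  52  39  65 105 142 151
 163 163 155 151]
240 [223 223 224 224 225 225 224 218 144 100  84  82 159 223 222 222 221 222
 223 222 223 221]
244 [225 223 223 224 225 225 224 213 134  98  85  76 151 224 223 223 225 225
 225 222 224 224]
248 [219 217 216 215 221 224 203 164 101  87  88  88 114 184 221 224 216 214
 215 216 215 214]
252 [ 81  83  59  36 161 136  59  55  58  62  70  66  58  59  88 156  93  34
  79  85  83  80]
256 [85 86 50 21 60 47 66 80 93 89 89 90 91 74 51 44 20 30 73 84 83 84]
260 [79 82 40 16 51 80 86 88 86 89 89 89 87 88 92 66 25 22 62 83 85 80]
```

Call:
play_rows:
  steps:
    - [[0,0,0,1.2,0.2,10,10],[0,0,0,0,0,8,10],[0,0,0,0,0,6,10],[0,0,0,0,0,0,10],[0,0,0,0,0,0,10],[0,0,0,0,0,0,10],[0,0,0,0,0,0,10]]

```text
t: 17.83
tcp_pos: [546.5, 13.3, 127.7]
tool_rot: [-3.141, 0.0, 1.571]
force: [-0.2, 0.5, -0.0]
width: 0.149
grip_force: 58.9
```

```bash
python3 w.py w10 "[545.9,12.3,64]"; python3 - <<'E'
from fit import *
d=np.load('w10.npy',allow_pickle=True).item();c,s=d['c'],d['s']
im=c["img"].astype(int); T=s["tcp_pos"]
print("tip pred",proj(c,T-[0,0,55.4],s).round(1),proj(c,[[545.9+7,12.3,64],[545.9-7,12.3,64],[545.9,19.3,64],[545.9,5.3,64]],s).round(1))
p=proj(c,[545.9,12.3,64],s)[0].round().astype(int)
for r in range(p[1]-14,p[1]+18,2): print(r,im.max(2)[r,p[0]-16:p[0]+18:2])
print(p[0]-16)
E
```

```text
[546.53  13.27 127.67] [-3.1413e+00  1.0000e-04  1.5709e+00]
[545.9,12.3,64] [[274.4 224.1]]
tip pred [[275.2 227. ]] [[283.6 224.1]
 [265.1 224.1]
 [274.4 215.4]
 [274.4 232.6]]
210 [24 27 21 26 21 27 33 35 34 32 34 37 33 34 33 36 33]
212 [29 23 28 27 30 29 30 29 31 34 29 31 32 27 32 33 24]
214 [34 31 27 29 28 25 29 30 35 39 31 28 37 32 36 26 34]
216 [ 33  33  30  26  21  26  65  97 115 105  85  51  30  32  33  32  32]
218 [ 38  31  28  31  27  69 129 143 141 143 141 113  33  31  34  33  32]
220 [ 36  34  31  36  18  36 109 137 140 136 132  85  25  28  28  27  34]
222 [ 41  31  34  30  10  14  38  82 103  90  70  15  20  23  28  26  28]
224 [40 33 30 30 14 22 13 14 26 24 22 15 18 19 25 20 21]
226 [30 27 34 32 13  8 18 59 95 81 59 27 25 16 20 23 28]
228 [ 32  37  30  30  18  16  19  97 109  89  76  43  19  28  28  25  27]
230 [ 29  27  29  25  26  22  24 108 110  91  78  50  30  37  28  30  30]
232 [ 29  32  33  30  31  24  27 104 109  89  82  52  39  32  30  28  33]
234 [ 32  33  35  29  28  33  37 107 109  91  78  58  36  33  29  33  34]
236 [ 25  26  35  28  30  30  44 111 107  84  81  53  36  30  32  34  37]
238 [ 31  36  30  31  36  31  44 111 103  89  77  57  34  32  30  35  30]
240 [ 29  27  36  33  26  35  47 107 104  89  85  54  34  32  32  31  28]
258
```

The pin tip is over the hole within 1 mm. A small correction, then down.

Call:
play_rows:
  steps:
    - [[0,0,0,-1,-0.5,4,10],[0,0,0,0,0,5,10],[0,0,0,0,0,5,10],[0,0,0,0,0,5,10],[0,0,0,0,0,3,10],[0,0,0,0,0,0,10],[0,0,0,0,0,0,10],[0,0,0,0,0,0,10]]

```text
t: 18.6
tcp_pos: [545.9, 12.2, 105.5]
tool_rot: [-3.141, 0.0, 1.571]
force: [0.4, -0.4, 0.1]
width: 0.145
grip_force: 58.9
```

Call:
play_rows:
  steps:
    - [[0,0,0,0,0,2,10],[0,0,0,0,0,2,10],[0,0,0,0,0,2,10],[0,0,0,0,0,0,10],[0,0,0,0,0,0,10],[0,0,0,0,0,0,10]]

```text
t: 19.1
tcp_pos: [545.7, 12.2, 99.4]
tool_rot: [-3.141, 0.0, 1.571]
force: [-0.2, 0.3, -0.4]
width: 0.148
grip_force: 59.0
```

Tip at z of about 44: on the button and not on the collar. Pressing.

Call:
play_rows:
  steps:
    - [[0,0,0,0,0,1.5,10],[0,0,0,0,0,1.5,10],[0,0,0,0,0,0,10],[0,0,0,0,0,0,10],[0,0,0,0,0,0,10]]

```text
t: 19.52
tcp_pos: [545.8, 12.2, 96.6]
tool_rot: [-3.141, 0.0, 1.571]
force: [-0.9, -0.1, 1.9]
width: 0.148
grip_force: 59.1
```

Call:
play_rows:
  steps:
    - [[0,0,0,0,0,1.5,10],[0,0,0,0,0,1.5,10],[0,0,0,0,0,0,10],[0,0,0,0,0,0,10],[0,0,0,0,0,0,10]]

```text
t: 19.93
tcp_pos: [545.9, 12.2, 94.0]
tool_rot: [-3.141, 0.0, 1.571]
force: [-0.6, -0.0, 6.3]
width: 0.148
grip_force: 59.8
```

Call:
play_rows:
  steps:
    - [[0,0,0,0,0,1,10],[0,0,0,0,0,0,10],[0,0,0,0,0,0,10],[0,0,0,0,0,0,10],[0,0,0,0,0,0,10]]

```text
t: 20.35
tcp_pos: [546.0, 12.2, 93.7]
tool_rot: [3.141, 0.0, 1.571]
force: [-2.4, -0.3, 10.6]
width: 0.151
grip_force: 60.3
```

```bash
python3 - <<'E'
from fit import *
t=optics.capture("scene"); hsv=cv2.cvtColor(t["img"],cv2.COLOR_RGB2HSV)
m=cv2.inRange(hsv,(105,120,40),(130,255,255))[165:230,255:310]; n,l,st,ce=cv2.connectedComponentsWithStats(m)
for i in range(1,n):
    if st[i,4]>8: print(st[i],ce[i]+[255,165])
print(proj(t,[549,112,128]))
c=optics.capture("top"); im=c["img"].astype(int)
print(robot.read_state()["force"],robot.read_state()["tcp_pos"])
E
```

```text
[23 29 10  8 66] [282.71212121 197.77272727]
[[281.97863089 197.90445231]]
[-2.59073011 -0.39152417 11.39824511] [546.01588448  12.25909992  93.70347977]
```

The button is bottomed at about 11 N and the pin is still gripped. The blue cap is where a standing vial should show (283,198). Handing in.

```bash
python3 -c "
from bench import robot
print(robot.sign_off())"
```

```text
the job is handed in; nothing more can be done
None
```

The job is handed in, with no verdict shown: the cup was held fully down for just over a second and released, the blue vial stands in it, and the gripped pin is holding the reset button down at about 11 N.

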